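# Hold a battery pack over its charger

### The job

Take the taller of the two battery packs: slide it out of its channel in the grey dock towards the open front, lift it, and carry it over the white pegboard divider to the charger without touching the divider. Stop with the pack hovering level about a centimetre above the rim of the charger's bay, centred on the bay and turned to match it with the latch nose over the notch, so that I can look at the contacts. The pack must never touch the charger; finish while still holding it there, do not put it down or let go, and leave the other pack and the other goods on the counter where they are.

Things in the scene. Friction and masses are not known exactly. Their poses are not given: they have to be found in the camera images.
- tall_center (a point): Centre of the taller loose battery pack, grey/black plastic, 68 mm high, about 0.6 kg; 34 mm above its underside. From below: shoe 74 x 60 mm (x by y), 8 mm high; neck 40 mm wide (y) up to 18 mm; body 80 x 52 mm with flat sides from 18 to 68 mm: grip it across the 52 mm. x runs from latch nose (-x end) to rear, y across, z up. Starts nose towards the dock's -x, parallel to its channel.
- tall_nose (a point): Tip of the latch nose, a small black block (26 mm wide, 14 mm high) that stands out at the front end of the taller pack: 49 mm ahead of the pack's centre on its -x side, 29 mm above its underside.
- slim_center (a point): Centre (half-way up) of the other, lower battery pack, same plan shape but only 44 mm high; this point is 22 mm above its underside. It sits in the other channel of the dock. Leave it.
- dock: Fixed grey metal dock, 220 (x) by 205 mm (y); origin under its centre on the table. The packs stand on its 8 mm floor in two channels along x, centre lines at y = +60 and -60 mm, either pack in either one. The floor from x = -110 to -10 mm is open: a pack can be lifted once its centre is at x = -50 mm or less. Back plate at x = +101 mm, 30 mm high.
- dock_mouth (a point): Middle of the dock (between the channels) at the front end of the lips, dock x = -10 mm, y = 0, 23 mm above the table; axes as the dock. From here 108 mm back each channel has walls 66 mm apart and steel lips (tops 23 mm above the table, 48 mm apart) over the pack's shoe: there a pack only slides along x, with 3 mm play each side and 3 mm upward; pull it to -x.
- divider: Fixed upright white perforated board (pegboard) standing between the dock and the charger, 420 mm long (its x axis), 14 mm thick (26 mm over the sockets hung on it), top edge 122 mm above the table, two low feet 60 mm wide; origin under its centre at the table.
- charger_bay (a point): Middle of the charger's bay at rim-top level, 56 mm above the table. Fixed black box 150 (x) by 104 mm (y) with a recess (the bay) in its top, about 85 x 74 mm, 18 mm deep, two brass blades in it. x along the bay, y across, z up. The front rim, at x = -48 mm, has a 35 mm wide notch for the latch nose: matched, the pack's axes are parallel to these and its nose points to -x.
- carton: Small cardboard box 55 x 40 x 50 mm standing close to the charger's +y side; loose, leave alone. Origin under its centre.
- tape_reel: Pale ring, 80 mm outer diameter, 45 mm high, beside the dock's -y side; loose, leave alone. Origin under its centre.
- screwdriver: Screwdriver about 180 mm long lying behind the dock; loose, leave alone. Origin at its underside, half-way.
- wrench: Steel wrench about 180 mm long lying near the robot in front of the charger; loose, leave alone. Origin at its underside, half-way.
- can: Upright can 52 mm in diameter, 130 mm high, behind the charger; loose, leave alone. Origin under its centre.
- bit_box: Flat black box 70 x 110 x 30 mm behind the dock; loose, leave alone. Origin under its centre.
Not all that is in view belongs to the job. Leave any brown or purple look-alike of the part that bears tall_center alone.

How it is judged:
On the way, in this order (a step that is already met when the one before it is completed fails the run):
1. the taller pack has been slid out from under the lips onto the open part of the dock (x of tall_center in the frame of dock below -0.045 m), for 0.05 s.
2. the taller pack is carried over the divider, above its top edge (y of tall_center in the frame of divider between -0.05 and 0.05 m and x of tall_center in the frame of divider between -0.22 and 0.22 m and height (world z) of tall_center above 0.15 m), for 0.02 s.
At the end, for the whole second after the job is handed in: The taller pack is held still in the fingers, underside 3 to 20 mm above the bay's rim, within 10 mm of the bay's middle, turned within 0.12 rad of it with the nose on the notch's side, tilted under 0.09 rad, not touching the charger; the other pack is still in its channel (horizontal distance between tall_center and charger_bay below 0.01 m and z of tall_center in the frame of charger_bay between 0.037 and 0.054 m and angle between the x axis of tall_center and the x axis of charger_bay, either way round below 0.12 rad and x of tall_nose in the frame of charger_bay below -0.02 m and angle between tall_center's own z axis and vertical below 0.09 rad and contact force between tall_pack and the fingers above 1 N and contact force between tall_pack and charger below 0.1 N and linear speed of tall_pack below 0.02 m/s and x of slim_center in the frame of dock above 0 m and distance of slim_center from where it was at the start of the episode below 0.025 m); the arm keeps its last pose, push and grip.
It fails at once if the pack touches the charger (contact force between tall_pack and charger above 0.5 N).
It fails at once if the pack or the robot touches the divider (contact force between any of tall_pack, the fingers, the arm and divider above 1 N).
It fails at once if the other pack or other goods on the counter are moved more than 25 mm (distance of any of slim_center, carton, tape_reel, screwdriver, wrench, can, bit_box from where it was at the start of the episode above 0.025 m).
It also fails if it takes over 48 s, if anything falls off the work surface, if the arm or the gripper's body presses on something with over 40 N, if the wrist force passes 120 N, or if a joint passes its speed limit or range.

### The arm

A 7-joint arm with a two-finger parallel gripper is mounted at the origin on the work surface. World frame = base frame: x ahead of the robot, y to its left, z up, the work surface at z = 0. Lengths are in m, angles in rad, forces in N, time in s.
With the tool pointing down it reaches from about 0.425 to 0.825 m from the base axis. Payload 3.6 kg.
Tool frame: the origin (TCP) lies between the finger pads; the fingertips stand 8 mm ahead of it and the grasp point (between the pads) lies 11 mm behind it (manip.nose_length is the distance from the TCP to the fingertips, in m); y points along the fingers, x is the direction in which the jaws open and shut, and the axes are right-handed (so a half turn about y gives the same grasp; the last joint's range is limited). The gripper opens to 85 mm and grips with 20 to 120 N. Pads are 22 mm wide; open, the fingers measure 114 mm over their backs; the gripper's body (76 mm by 85 mm) begins 54 mm behind the grasp point. The pads swing forward as they close: fully open they stand 13 mm farther back than shut.
Start: joints at [-1.141, 0.615, -0.013, 1.423, 0.008, 1.103, -0.04], TCP at [0.287, 0.583, 0.239] pointing down, gripper open.
Joint ranges: [-3.12, 3.12], [-0.3, 2.06], [-1.34, 1.32], [0.26, 2.42], [-1.36, 4.5], [0.01, 1.98], [-2.84, 2.84]. Speed limits (rad/s): [2.79, 2.79, 3.14, 3.14, 3.14, 3.14, 3.14].

### API

Orientations are given as a unit quaternion [w, x, y, z].
In Python, from bench import manip gives the robot as it stands. The module is installed in compiled form; this text tells all that it offers.
- The arm moves only by the tool carry_out, never from a script. Its argument "increments" is a list of rows, each an object with "offset": the shift along the tool's x, y, z in mm, a list of three; "rot": the turn, a rotation vector about the tool's x, y, z in degrees, a list of three; "jaw": the closure, from 0 (fully open) to 1 (shut). A call has 1 to 8 rows; each row is the pose to reach, as a shift and turn from the pose commanded when the call began, along the tool's axes at that moment; what a row does not reach only later rows make up. A row lasts 1/10 s, in which the tool goes at most 50 mm and 8.59 degrees, less where a joint would pass 70% of its speed; a pose out of reach is approached as far as the arm can. A call with a gripper value outside its range is refused whole. The fingers move at their own pace and stop on an object; the grip force is fixed at half the most. Time passes only in rows, so rows that repeat a pose let the fingers close. It gives the time, the measured TCP pose, the force and the opening at its end, in the units of the state.
- manip.observe(): the state, without advancing time (a new reading comes with each control period).
- manip.get_image(name): name is "scene" or "top" or "wrist"; returns a dict with "color" (384x512x3 uint8, red, green, blue), "depth" (384x512 float32, m along the optical axis (not along the pixel's ray), 0 where there is no reading), "mtx" (3x3 intrinsics, pixels), "pose" (4x4, takes a point from camera to world coordinates); the wrist camera has in their place "mount" (4x4, takes a point from camera to tool coordinates, whose origin is the TCP and whose axes are the tool frame's). Camera axes: x right, y down, z forward; pixel columns grow to the right and rows downward; lengths in m; the calibration is good to about 2 mm. A picture is of the moment at which its call begins: read the wrist's pose just before it.
- manip.hand_in(): hands the job in, once; it reports no verdict.
The state is a dict: "time": time; "joint_positions": joint angles; "joint_velocities": joint speeds; "effort": joint torques, N m; "tcp_pos": TCP position; "tcp_rot": TCP orientation; "contact_force": force on the tool from outside, world axes, zero at the start; "wrist_torque": the same for the moment, N m; "grip_width": opening from 0.0 (shut) to 1.0 (fully open).
Only numpy, scipy, OpenCV 4.12 (cv2) and the standard library are available. Lean on these libraries where they do the work, as an engineer would, in place of code of your own. Each camera call takes 0.05 s, during which the arm holds its last target.

## Working session

There is one attempt and no reset: what is moved stays moved. The work goes in short steps, Python scripts to look and compute and a tool call to move; the robot and the scene stay as the last step left them, time stands still between calls to the robot, and variables do not carry over. Pictures are saved under pics/ and viewed, and the job is handed in when it is done.

Besides the shell and the picture viewer there is one more tool, called after "Request:" as name(argument=value, ...), one argument or row to a line, values as JSON. carry_out: Moves the arm, as the interface text tells. Its arguments: {"type":"object","properties":{"increments":{"type":"array"}},"required":["increments"]}

```bash
mkdir -p pics; cat > h.py <<'E'
import numpy as np,cv2
from bench import manip
from scipy.spatial.transform import Rotation as R
def snap(n,tag):
    s=manip.observe(); im=manip.get_image(n)
    if 'pose' in im: P=np.array(im['pose'])
    else:
        T=np.eye(4); q=s['tcp_rot']; T[:3,:3]=R.from_quat([q[1],q[2],q[3],q[0]]).as_matrix(); T[:3,3]=s['tcp_pos']; P=T@np.array(im['mount'])
    cv2.imwrite(f'pics/{tag}.png',cv2.cvtColor(im['color'],cv2.COLOR_RGB2BGR))
    np.savez(f'{tag}.npz',color=im['color'],depth=im['depth'],K=im['mtx'],P=P)
def load(tag): return np.load(f'{tag}.npz')
def cloud(d):
    z=d['depth'];v,u=np.mgrid[:z.shape[0],:z.shape[1]];K=d['K']
    c=np.stack([(u-K[0,2])/K[0,0]*z,(v-K[1,2])/K[1,1]*z,z],-1)
    w=c@d['P'][:3,:3].T+d['P'][:3,3]; w[z<=0]=np.nan; return w
def ray(d,u,v,h):
    r=d['P'][:3,:3]@np.linalg.inv(d['K'])@[u,v,1]; o=d['P'][:3,3]; return o+r*(h-o[2])/r[2]
E
python3 - <<'E'
from h import *
for n in['scene','top','wrist']: snap(n,n+'0')
s=manip.observe(); print(s); print(manip.nose_length)
for n in['scene','top','wrist']: print(load(n+'0')['P'].round(3).tolist())
E
```

```text
{'time': 0.15, 'joint_positions': array([-1.14049727,  0.61567452, -0.01257648,  1.42456137,  0.00808293,
        1.10343371, -0.04037389]), 'joint_velocities': array([-0.00017462, -0.00330974, -0.00082105, -0.00446911,  0.00042851,
        0.00030765,  0.00117322]), 'effort': array([ 6.82490245e-04, -4.69658518e+01,  2.59525068e-01, -1.71253163e+01,
        9.99466254e-03,  7.05406608e-03,  1.00130080e-05]), 'tcp_pos': array([0.28644185, 0.58282227, 0.23840889]), 'tcp_rot': array([-0.59982771,  0.60060195,  0.37321724, -0.37442344]), 'contact_force': array([ 0.81412011, -0.60211409,  1.31069755]), 'wrist_torque': array([ 0.02700236, -0.029544  ,  0.0069163 ]), 'grip_width': 1.0017833691421696}
0.008
[[0.754, 0.42, -0.505, 1.229], [0.657, -0.47, 0.589, -0.83], [0.01, -0.776, -0.631, 0.915], [0.0, 0.0, 0.0, 1.0]]
[[-0.029, -0.989, 0.144, 0.349], [-0.999, 0.032, 0.017, -0.03], [-0.021, -0.144, -0.989, 1.41], [0.0, 0.0, 0.0, 1.0]]
[[0.441, 0.856, 0.271, 0.217], [0.898, -0.419, -0.136, 0.617], [-0.003, 0.303, -0.953, 0.374], [0.0, 0.0, 0.0, 1.0]]
```

View images.

View pics/scene0.png

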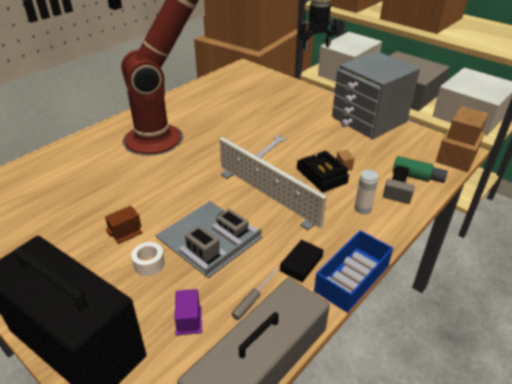

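View pics/top0.png

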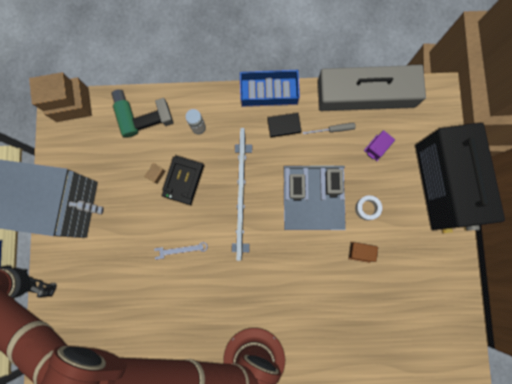

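View pics/wrist0.png

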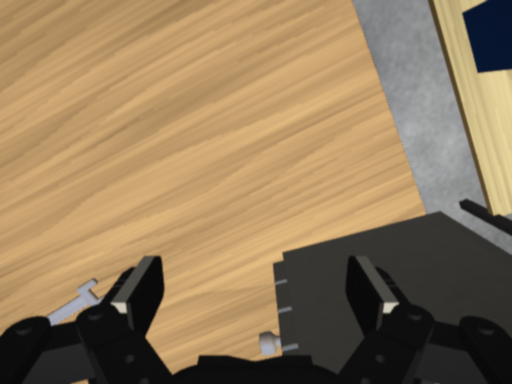

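```bash
python3 - <<'E'
from h import *
t=cv2.imread('pics/top0.png'); s=cv2.imread('pics/scene0.png')
a=cv2.resize(t[150:240,270:390],None,fx=5,fy=5,interpolation=cv2.INTER_CUBIC)[:, :600]
b=cv2.resize(t[140:215,140:215],None,fx=6,fy=6,interpolation=cv2.INTER_CUBIC)
cv2.imwrite('pics/a.png',a);cv2.imwrite('pics/b.png',b)
cv2.imwrite('pics/c.png',cv2.resize(s[130:280,150:390],None,fx=3.3,fy=3.3,interpolation=cv2.INTER_CUBIC))
d=load('top0'); w=cloud(d); print(d['K'])
for n,(u,v) in dict(tableA=(315,260),dockfloor=(315,215),dockfront=(315,229),packL=(297,190),packR=(334,183),board=(241,195),ch=(183,180),can=(195,120)).items(): print(n,w[v,u].round(4))
E
```

```text
[[416.55112904   0.         250.60224244]
 [  0.         416.55112904 188.7316769 ]
 [  0.           0.           1.        ]]
tableA [ 0.3081 -0.2129  0.0005]
dockfloor [ 0.4573 -0.2196  0.0077]
dockfront [ 0.4108 -0.2182  0.0006]
packL [ 0.5381 -0.1591  0.0504]
packR [ 0.5533 -0.2766  0.077 ]
board [0.5177 0.0226 0.124 ]
ch [0.5856 0.219  0.0395]
can [0.7637 0.1634 0.1275]
```

View pics/a.png

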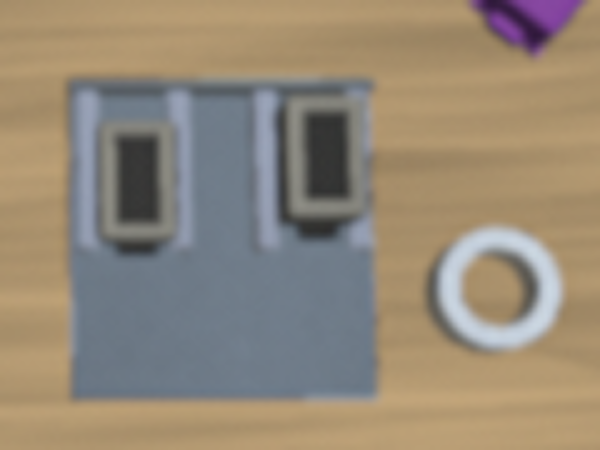

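View pics/b.png

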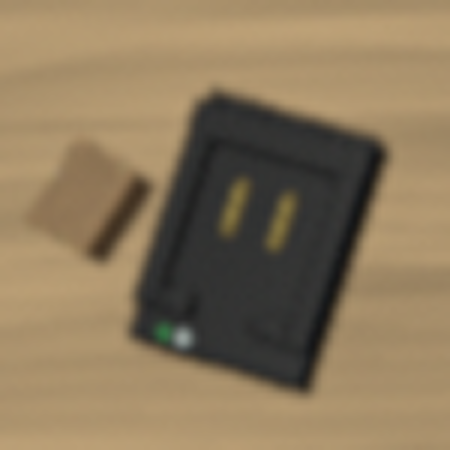

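View pics/c.png

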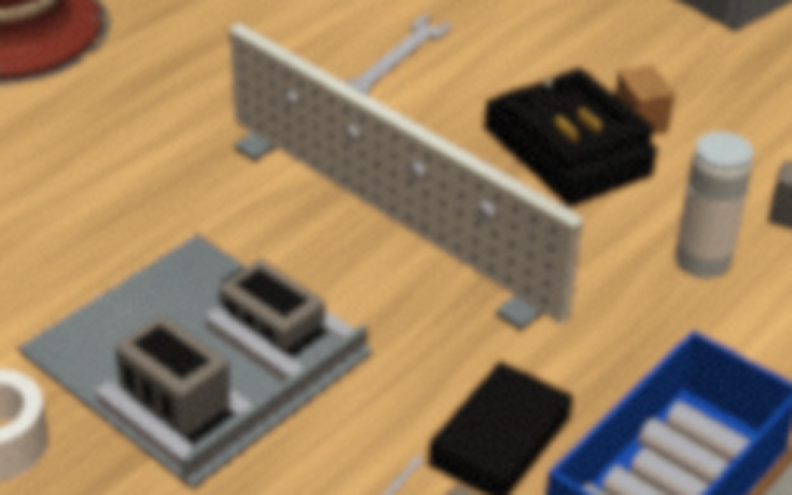

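```bash
cat > m.py <<'E'
from h import *
import sys
def rect(w,m,name):
    p=w[m][:,:2].astype(np.float32)*1000
    n,l,st,c=cv2.connectedComponentsWithStats(m.astype(np.uint8)); k=1+np.argmax(st[1:,4]); p=(w[l==k][:,:2]*1000).astype(np.float32)
    print(name,st[k,4],cv2.minAreaRect(p),'z',np.median(w[l==k][:,2]).round(4)); return l==k
E
python3 - <<'E'
from m import *
d=load('top0'); w=cloud(d); x,y,z=w[...,0],w[...,1],w[...,2]
box=lambda a,b,c,e:(x>a)&(x<b)&(y>c)&(y<e)
rect(w,box(.4,.7,-.35,-.08)&(z>.066)&(z<.09),'tall')
rect(w,box(.4,.7,-.2,-.08)&(z>.042)&(z<.065),'slim')
rect(w,box(.38,.7,-.35,-.08)&(z>.004)&(z<.1),'dock')
rect(w,box(.35,.85,-.05,.08)&(z>.10)&(z<.14),'board')
rect(w,box(.4,.75,.1,.35)&(z>.03)&(z<.075),'charger')
rect(w,box(.4,.75,.1,.35)&(z>.049)&(z<.075),'charger rim')
cz=z[150:210,155:215]; print((cz[::3,::3]*1000).astype(int))
E
```

```text
tall 390 ((560.9678955078125, -278.61279296875), (51.210723876953125, 79.08365631103516), 87.03791046142578) z 0.075
slim 385 ((551.0018310546875, -159.7696075439453), (52.993953704833984, 83.86705780029297), 88.32012176513672) z 0.0512
dock 3596 ((520.999755859375, -220.54275512695312), (213.74510192871094, 228.1456756591797), 88.63524627685547) z 0.0104
board 582 ((542.91845703125, 24.619455337524414), (14.622689247131348, 383.6189880371094), 86.83077239990234) z 0.1209
charger 1394 ((590.2289428710938, 223.13070678710938), (105.45257568359375, 150.0318603515625), 71.0573959350586) z 0.0401
charger rim 491 ((594.8607788085938, 221.8836212158203), (104.82168579101562, 119.8456802368164), 71.04834747314453) z 0.0548
[[                  -2                   -1                    0
                     2                    2                   -2
                     0                   -9                   -4
                     0                    0                    0
                    -2                    0                    3
                     0                   -2      
[... 7687 characters left out ...]
      1                   29
                    13                    2                   -3
                     0                    1                    0
                     1                   -6]
 [                   1                   -1                   -3
                     0                   -5                   -1
                     5                    4                    0
                     0 -9223372036854775808                    2
                     0                   -7                   -5
                     2                   -2                   -1
                     2                   -2]]<stdin>:10: RuntimeWarning: invalid value encountered in cast
```

Request:
carry_out(
  increments=[
    {"offset":[-20,-20,-42],"rot":[0,0,0],"jaw":0},
    {"offset":[-40,-22,-84],"rot":[0,-2,0],"jaw":0},
    {"offset":[-60,-22,-126],"rot":[0,-4,0],"jaw":0},
    {"offset":[-80,-22,-168],"rot":[0,-7,0],"jaw":0},
    {"offset":[-100,-22,-210],"rot":[0,-7,0],"jaw":0},
    {"offset":[-120,-22,-252],"rot":[0,-7,0],"jaw":0},
    {"offset":[-140,-22,-294],"rot":[0,-7,0],"jaw":0},
    {"offset":[-160,-22,-336],"rot":[0,-7,0],"jaw":0},
  ],
)

```text
time: 0.95
tcp_pos: [0.5185, 0.2898, 0.2611]
tcp_rot: [0.576, -0.576, -0.41, 0.41]
contact_force: [0.4, 0.5, -0.4]
grip_width: 1.004
```

Request:
carry_out(
  increments=[
    {"offset":[-20,0,-40],"rot":[0,0,0],"jaw":0},
    {"offset":[-20,0,-84],"rot":[0,0,0],"jaw":0},
    {"offset":[-20,0,-84],"rot":[0,0,0],"jaw":0},
    {"offset":[-20,0,-84],"rot":[0,0,0],"jaw":0},
  ],
)

```text
time: 1.35
tcp_pos: [0.5907, 0.2442, 0.2603]
tcp_rot: [0.577, -0.576, -0.409, 0.41]
contact_force: [-0.8, 0.2, -1.0]
grip_width: 0.996
```

```bash
python3 - <<'E'
from m import *
snap('wrist','w1'); print(manip.observe()['joint_positions'].round(2))
E
```

```text
[-0.42  0.58 -0.01  1.43  0.    1.14  0.8 ]
```

View pics/w1.png

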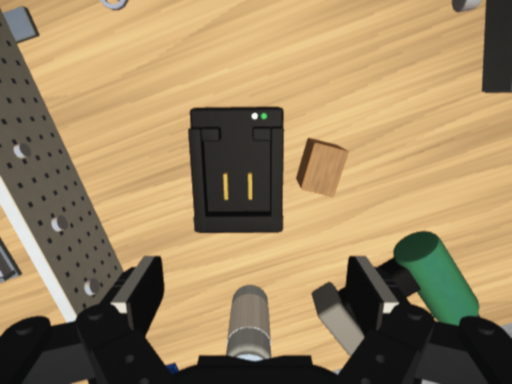

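```bash
python3 - <<'E'
from m import *
d=load('w1'); w=cloud(d)
c=cv2.cvtColor(d['color'],cv2.COLOR_RGB2BGR)[95:245,175:295]
g=cv2.convertScaleAbs(c,alpha=3,beta=20)
cv2.imwrite('pics/w1c.png',cv2.resize(g,None,fx=4,fy=4,interpolation=cv2.INTER_CUBIC))
x,y,z=w[...,0],w[...,1],w[...,2]
box=lambda a,b,c,e:(x>a)&(x<b)&(y>c)&(y<e)
rect(w,box(.4,.75,.13,.28)&(z>.03)&(z<.075),'charger')
rect(w,box(.4,.75,.13,.28)&(z>.050)&(z<.065),'rim')
print('board',np.nanmedian(x[(z>.11)]))
rect(w,(y<.1)&(z>.115)&(z<.13)&(x>.4),'board')
for v in range(100,240,5): print(v,(z[v,185:292:6]*1000).round().astype(int).tolist())
E
```

```text
charger 11149 ((590.3012084960938, 223.13330078125), (102.96804809570312, 149.4291229248047), 71.38156127929688) z 0.0393
rim 4169 ((595.27685546875, 221.84967041015625), (103.02234649658203, 119.34818267822266), 70.97468566894531) z 0.0563
board 0.5821532708070869
board 2789 ((579.5738525390625, 23.16002655029297), (16.537521362304688, 167.2796630859375), 86.37694549560547) z 0.1219
100 [1, 0, 0, 1, -1, 1, 1, -1, 1, 0, 1, 0, 1, 0, 0, 1, 0, -9223372036854775808]
105 [1, 0, 1, -1, 0, 0, 0, 1, 1, 0, 0, -1, 0, 0, 2, 1, 1, 1]
110 [2, 38, 39, 39, 38, 38, 38, 39, 39, 37, 38, 37, 38, 38, 38, 39, 40, 1]
115 [3, 38, 38, 37, 37, 39, 37, 39, 38, 39, 39, 38, 39, 40, 39, 39, 37, 1]
120 [1, 39, 38, 39, 38, 39, 40, 39, 38, 39, 39, 38, 38, 39, 39, 39, 37, 1]
125 [0, 38, 40, 39, 39, 38, 39, 39, 39, 39, 38, 39, 38, 39, 39, 39, 38, 0]
130 [0, 57, 57, 58, 57, 56, 38, 38, 38, 39, 37, 40, 57, 55, 57, 57, 57, 0]
135 [1, 56, 56, 58, 58, 57, 39, 39, 39, 39, 38, 38, 56, 57, 57, 57, 58, 0]
140 [1, 56, 57, 57, 57, 56, 38, 39, 40, 40, 39, 39, 54, 55, 39, 56, 56, 0]
145 [1, 57, 57, 45, 39, 37, 38, 39, 40, 38, 36,
[... 757 characters left out ...]
9, 39, 38, 48, 39, 39, 39, -9223372036854775808, 57, 0]
200 [0, -1, 57, 56, 39, 38, 37, 39, 39, 38, 40, 37, 38, 38, 39, 57, 56, 1]
205 [1, 1, 56, 56, 38, 39, 39, 38, 37, 38, 38, 40, 38, 39, 38, 56, 56, 2]
210 [0, 1, 56, 57, 39, 39, 39, 38, 37, 38, 39, 38, 39, 38, 39, 56, 56, 2]
215 [1, 1, 57, 57, 54, 55, 56, 54, 55, 56, 55, 56, 55, 56, 55, 57, 57, -1]
220 [1, 0, 56, 56, 57, 56, 56, 57, 58, 56, 57, 57, 57, 58, 57, 57, 56, -1]
225 [0, 2, 57, 56, 58, 56, 57, 57, 58, 58, 57, 57, 57, 57, 56, 57, 57, 1]
230 [0, 0, 58, 56, 57, 57, 56, 55, 56, 56, 55, 56, 57, 56, 55, 56, 56, 0]
235 [0, -1, 1, 2, 2, -1, 2, 0, 0, 2, 0, -2, -1, 1, 1, 1, 0, 1]<stdin>:12: RuntimeWarning: invalid value encountered in cast
```

View pics/w1c.png

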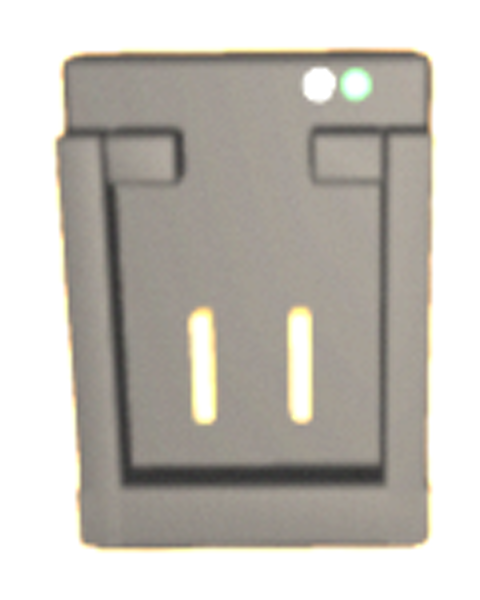

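```bash
python3 - <<'E'
from h import *
d=load('w1')
f=lambda a,b:ray(d,175+(a-1.5)/4,95+(b-1.5)/4,.056)[:2]*1000
FL,FR,RL,RR=f(107,184),f(384,183),f(122,485),f(385,485)
print(FL,FR,RL,RR)
print('len',np.linalg.norm((FL+FR)/2-(RL+RR)/2),'wid',np.linalg.norm(FL-FR),np.linalg.norm(RL-RR))
print('mid',(FL+FR+RL+RR)/4); u=(RL+RR)/2-(FL+FR)/2; print('yaw',np.degrees(np.arctan2(u[1],u[0])))
v=FR-FL;print(np.degrees(np.arctan2(v[1],v[0]))-90); v=RR-RL;print(np.degrees(np.arctan2(v[1],v[0]))-90)
# notch
print('notch mid',(f(183,155)+f(311,155))/2, np.linalg.norm(f(183,155)-f(311,155)))
E
```

```text
[540.06473148 201.85561239] [564.21989199 271.75608893] [621.08727888 173.47276769] [646.02064049 244.86140616]
len 85.97533182301922 wid 73.95639525399679 75.61752589820054
mid [592.84813571 222.98646879]
yaw -18.752040273538412
-19.063359888031997
-19.25238423913865
notch mid [545.24475879 239.78808407] 33.94297069859778
```

Request:
carry_out(
  increments=[
    {"offset":[-40,0,-11],"rot":[0,0,0],"jaw":0},
    {"offset":[-85,0,-22],"rot":[0,-3,0],"jaw":0},
    {"offset":[-130,0,-34],"rot":[0,-6,0],"jaw":0},
    {"offset":[-177,0,-46],"rot":[0,-10,0],"jaw":0},
    {"offset":[-224,0,-59],"rot":[0,-14,0],"jaw":0},
    {"offset":[-271,0,-72],"rot":[0,-17,0],"jaw":0},
    {"offset":[-318,0,-84],"rot":[0,-17,0],"jaw":0},
    {"offset":[-365,0,-97],"rot":[0,-17,0],"jaw":0},
  ],
)

```text
time: 2.2
tcp_pos: [0.5615, -0.1307, 0.2618]
tcp_rot: [0.509, -0.508, -0.492, 0.491]
contact_force: [-0.5, -0.2, -0.9]
grip_width: 1.005
```

Request:
carry_out(
  increments=[
    {"offset":[-45,0,3],"rot":[0,0,0],"jaw":0},
    {"offset":[-90,0,6],"rot":[0,0,0],"jaw":0},
    {"offset":[-125,0,10],"rot":[0,0,0],"jaw":0},
    {"offset":[-125,0,10],"rot":[0,0,0],"jaw":0},
    {"offset":[-125,0,10],"rot":[0,0,0],"jaw":0},
  ],
)

```text
time: 2.7
tcp_pos: [0.5474, -0.2546, 0.2613]
tcp_rot: [0.51, -0.509, -0.491, 0.49]
contact_force: [0.6, 0.5, 0.5]
grip_width: 1.004
```

```bash
python3 - <<'E'
from m import *
snap('wrist','w2'); print(manip.observe()['joint_positions'].round(2))
d=load('w2'); w=cloud(d)
x,y,z=w[...,0],w[...,1],w[...,2]
rect(w,(x<.65)&(z>.066)&(z<.09)&(y<-.22),'tall')
rect(w,(x<.65)&(z>.045)&(z<.06)&(y>-.21)&(y<-.11),'slim')
rect(w,(x<.66)&(z>.018)&(z<.027)&(y>-.27)&(y<-.2),'lip')
rect(w,(x<.66)&(z>.018)&(z<.027)&(y>-.15)&(y<-.1),'lip')
E
```

```text
[ 0.42  0.52 -0.04  1.53  0.02  1.09  1.92]
tall 3512 ((561.358642578125, -280.4125671386719), (51.82184600830078, 78.9471206665039), 88.4927978515625) z 0.0766
slim 3258 ((554.0811767578125, -160.52171325683594), (53.05588150024414, 80.52613067626953), 87.72687530517578) z 0.0526
lip 943 ((563.4122924804688, -227.47689819335938), (55.85231399536133, 109.78536224365234), 89.41007232666016) z 0.0235
lip 450 ((566.76220703125, -135.15151977539062), (108.51354217529297, 29.28616714477539), 0.5480313301086426) z 0.0235
```

View pics/w2.png

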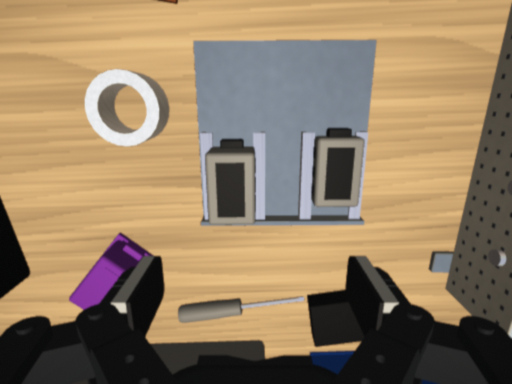

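```bash
python3 - <<'E'
from h import *
d=load('w2'); c=cv2.cvtColor(d['color'],cv2.COLOR_RGB2BGR)[30:235,180:385]
cv2.imwrite('pics/w2c.png',cv2.resize(c,None,fx=3,fy=3,interpolation=cv2.INTER_CUBIC)[:600])
E
```

```text
(no output)
```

View pics/w2c.png

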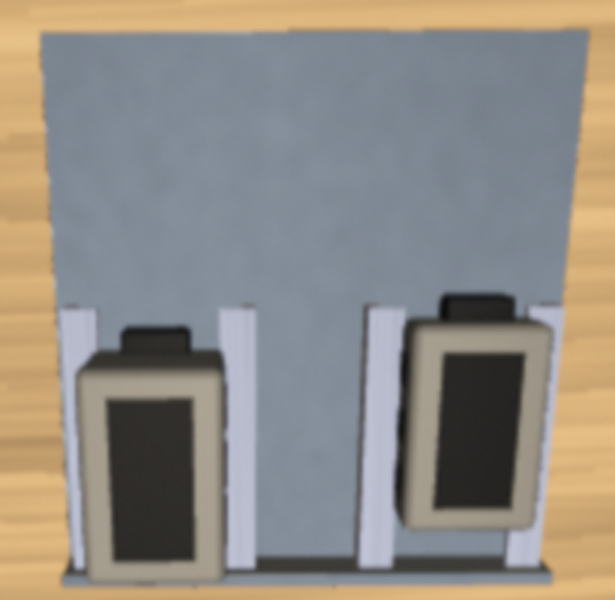

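```bash
python3 - <<'E'
from h import *
d=load('w2')
f=lambda a,b,h:ray(d,180+(a-1)/3,30+(b-1)/3,h)[:2]*1000
def yaw(p,q): v=q-p; return np.degrees(np.arctan2(v[1],v[0]))
A,B=f(41,34,.008),f(588,31,.008); print(A,B,'front yaw',yaw(A,B)-90)
for a,b in [((220,308),(228,568)),((255,308),(257,568)),((368,308),(359,568)),((405,308),(393,568)),((562,308),(541,568))]:
    p,q=f(*a,.023),f(*b,.023); print(p,q,yaw(p,q))
p,q=f(63,578,.038),f(551,578,.038);print('rear',p,q,yaw(p,q)-90)
# tall top corners
C=[f(80,370,.076),f(222,370,.076),f(90,580,.076),f(222,580,.076)];print(C)
E
```

```text
[ 407.55338643 -317.19505254] [ 413.962598   -113.86711025] front yaw -1.8054538739710182
[ 508.690546   -254.39516314] [ 617.04411016 -255.14138348] -0.39458416287302434
[ 509.19230757 -240.80547662] [ 617.50281596 -242.87651914] -1.095438833052425
[ 510.81269109 -196.91908675] [ 619.11658908 -199.7274933 ] -1.4853924395686755
[ 511.34339539 -182.54551669] [ 619.65464988 -185.340837  ] -1.4783737146828249
[ 513.59605097 -121.53470048] [ 621.997592   -122.69530848] -0.6134174746309935
rear [ 612.99824964 -322.35407846] [ 620.43859754 -123.52101629] -2.143012423659755
[array([ 522.19267757, -302.39435335]), array([ 523.97905918, -254.15146247]), array([ 599.00774137, -305.12394613]), array([ 600.80747997, -257.03359145])]
```

Request:
carry_out(
  increments=[
    {"offset":[-25,30,-15],"rot":[0,-0.7,0],"jaw":0},
    {"offset":[-25,65,-15],"rot":[0,-0.7,0],"jaw":0},
    {"offset":[-25,100,-15],"rot":[0,-0.7,0],"jaw":0},
    {"offset":[-25,130,-15],"rot":[0,-0.7,0],"jaw":0},
    {"offset":[-25,150,-15],"rot":[0,-0.7,0],"jaw":0},
    {"offset":[-25,160,-15],"rot":[0,-0.7,0],"jaw":0},
    {"offset":[-25,160,-15],"rot":[0,-0.7,0],"jaw":0},
  ],
)

```text
time: 3.45
tcp_pos: [0.5616, -0.2788, 0.1002]
tcp_rot: [0.507, -0.504, -0.494, 0.494]
contact_force: [0.3, -0.2, -0.6]
grip_width: 0.995
```

```bash
python3 - <<'E'
from m import *
snap('wrist','w3'); snap('scene','s3'); s=manip.observe();print(s['tcp_pos'],s['tcp_rot'])
E
```

```text
[ 0.56276048 -0.28066635  0.10246927] [-0.50533559  0.50650251  0.49444986 -0.49356912]
```

View pics/w3.png

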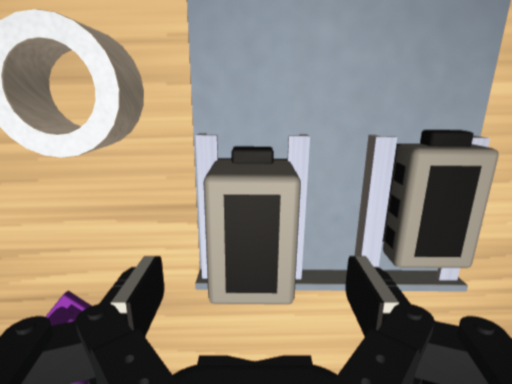

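Request:
carry_out(
  increments=[
    {"offset":[0,25,0],"rot":[0,0,0],"jaw":0},
    {"offset":[0,45,0],"rot":[0,0,0],"jaw":0},
    {"offset":[0,56,0],"rot":[0,0,0],"jaw":0},
    {"offset":[0,60,0],"rot":[0,0,0],"jaw":0},
    {"offset":[0,60,0],"rot":[0,0,0],"jaw":0},
  ],
)

```text
time: 4.05
tcp_pos: [0.562, -0.2817, 0.0418]
tcp_rot: [-0.506, 0.507, 0.494, -0.493]
contact_force: [0.0, 0.1, -0.6]
grip_width: 0.999
```

Request:
carry_out(
  increments=[
    {"offset":[0,0,0],"rot":[0,0,0],"jaw":1},
    {"offset":[0,0,0],"rot":[0,0,0],"jaw":1},
    {"offset":[0,0,0],"rot":[0,0,0],"jaw":1},
    {"offset":[0,0,0],"rot":[0,0,0],"jaw":1},
    {"offset":[0,0,0],"rot":[0,0,0],"jaw":1},
    {"offset":[0,0,0],"rot":[0,0,0],"jaw":1},
    {"offset":[0,0,0],"rot":[0,0,0],"jaw":1},
    {"offset":[0,0,0],"rot":[0,0,0],"jaw":1},
  ],
)

```text
time: 4.85
tcp_pos: [0.5623, -0.2816, 0.0425]
tcp_rot: [-0.506, 0.507, 0.494, -0.493]
contact_force: [-1.3, 1.2, 5.8]
grip_width: 0.602
```

```bash
python3 - <<'E'
from m import *
snap('wrist','w4'); snap('scene','s4'); s=manip.observe();print(s)
i=cv2.imread('pics/s4.png')[180:290,130:290];cv2.imwrite('pics/s4c.png',cv2.resize(i,None,fx=4,fy=4,interpolation=cv2.INTER_CUBIC))
E
```

```text
{'time': 4.95, 'joint_positions': array([ 0.44768971,  0.81214732, -0.03044773,  1.667319  ,  0.0353601 ,
        0.66094712,  1.94413633]), 'joint_velocities': array([-0.00043146,  0.00038413,  0.00077078, -0.0015579 ,  0.00094232,
        0.00233193, -0.00158256]), 'effort': array([ 3.84272402e-01, -4.58580923e+01,  4.93504722e-01, -1.10930783e+01,
        1.69693432e-01, -3.34705263e-01,  6.15676763e-03]), 'tcp_pos': array([ 0.56226996, -0.28158624,  0.04252622]), 'tcp_rot': array([-0.50582478,  0.50685284,  0.49392864, -0.49323016]), 'contact_force': array([-0.09973505,  0.98141726,  5.6789043 ]), 'wrist_torque': array([ 0.28503616,  0.12340643, -0.03199107]), 'grip_width': 0.6003222384671307}
```

View pics/w4.png

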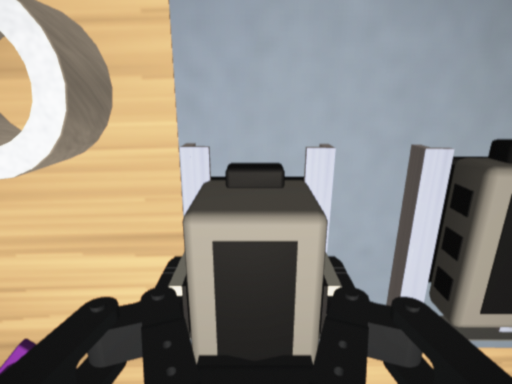

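View pics/s4c.png

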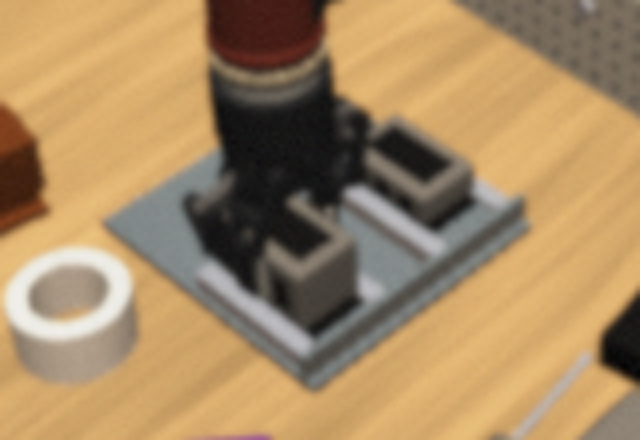

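Request:
carry_out(
  increments=[
    {"offset":[0,-1,3],"rot":[0,0,0],"jaw":1},
    {"offset":[0,-1,10],"rot":[0,0,0],"jaw":1},
    {"offset":[0,-1,20],"rot":[0,0,0],"jaw":1},
    {"offset":[0,-1,32],"rot":[0,0,0],"jaw":1},
    {"offset":[0,-1,44],"rot":[0,0,0],"jaw":1},
    {"offset":[0,-1,56],"rot":[0,0,0],"jaw":1},
  ],
)

```text
time: 5.55
tcp_pos: [0.505, -0.2805, 0.0425]
tcp_rot: [-0.506, 0.507, 0.494, -0.493]
contact_force: [2.1, 0.4, -2.3]
grip_width: 0.598
```

Request:
carry_out(
  increments=[
    {"offset":[0,0,12],"rot":[0,0,0],"jaw":1},
    {"offset":[0,0,24],"rot":[0,0,0],"jaw":1},
    {"offset":[0,0,36],"rot":[0,0,0],"jaw":1},
    {"offset":[0,0,46],"rot":[0,0,0],"jaw":1},
    {"offset":[0,0,50],"rot":[0,0,0],"jaw":1},
    {"offset":[0,0,50],"rot":[0,0,0],"jaw":1},
    {"offset":[0,0,50],"rot":[0,0,0],"jaw":1},
  ],
)

```text
time: 6.25
tcp_pos: [0.4541, -0.2791, 0.0425]
tcp_rot: [0.507, -0.506, -0.493, 0.494]
contact_force: [-1.9, 0.7, 5.9]
grip_width: 0.604
```

```bash
python3 - <<'E'
from m import *
snap('wrist','w5'); snap('top','t5');snap('scene','s5')
i=cv2.imread('pics/s5.png')[170:290,120:290];cv2.imwrite('pics/s5c.png',cv2.resize(i,None,fx=4,fy=4,interpolation=cv2.INTER_CUBIC))
i=cv2.imread('pics/t5.png')[140:260,270:400];cv2.imwrite('pics/t5c.png',cv2.resize(i,None,fx=4,fy=4,interpolation=cv2.INTER_CUBIC))
E
```

```text
(no output)
```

View pics/w5.png

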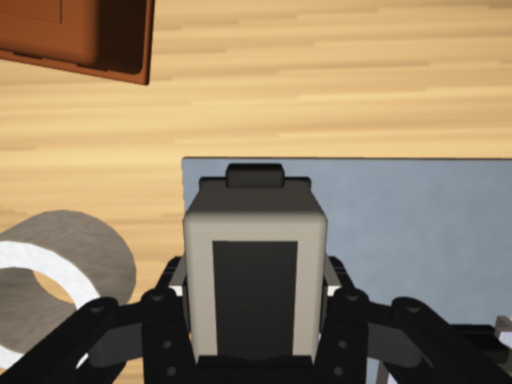

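View pics/s5c.png

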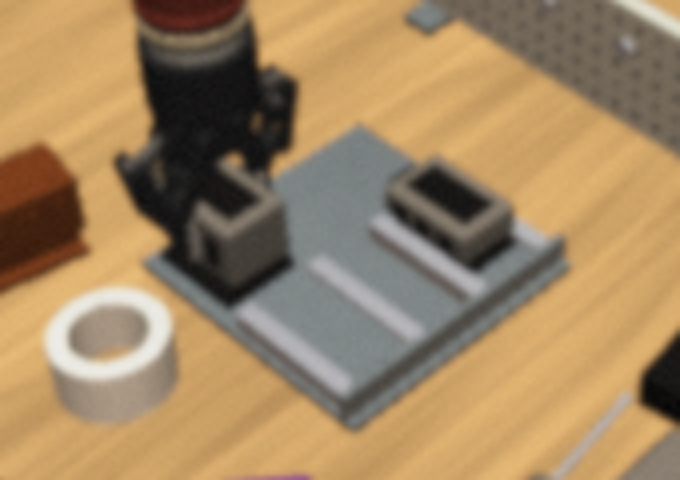

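View pics/t5c.png

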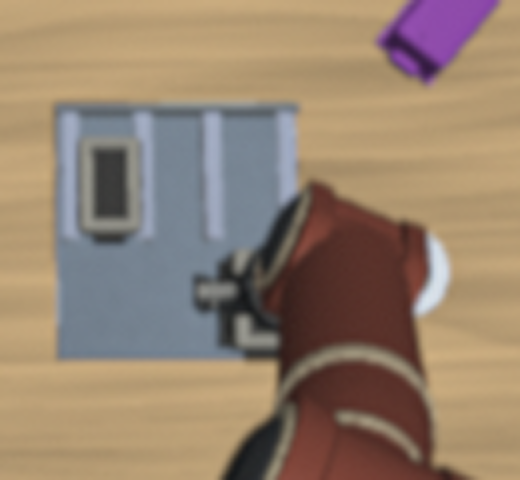

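Request:
carry_out(
  increments=[
    {"offset":[0,-5,0],"rot":[0,0,0],"jaw":1},
    {"offset":[0,-20,0],"rot":[0,0,0],"jaw":1},
    {"offset":[0,-45,0],"rot":[0,0,0],"jaw":1},
    {"offset":[0,-75,0],"rot":[0,0,0],"jaw":1},
    {"offset":[0,-105,0],"rot":[0,0,0],"jaw":1},
    {"offset":[0,-135,0],"rot":[0,0,0],"jaw":1},
    {"offset":[0,-160,0],"rot":[0,0,0],"jaw":1},
    {"offset":[0,-178,0],"rot":[0,0,0],"jaw":1},
  ],
)

```text
time: 7.2
tcp_pos: [0.4545, -0.2782, 0.2207]
tcp_rot: [0.507, -0.505, -0.493, 0.494]
contact_force: [-0.3, 0.1, -5.6]
grip_width: 0.602
```

```bash
python3 - <<'E'
from m import *
snap('wrist','w6'); s=manip.observe();print(s['tcp_pos'],s['tcp_rot'],s['contact_force'],s['wrist_torque'])
q=s['tcp_rot'];M=R.from_quat([q[1],q[2],q[3],q[0]]).as_matrix();print(M.round(4))
print(((np.array([.560,.2340,.22])-s['tcp_pos'])@M*1000).round(1))
E
```

```text
[ 0.45586747 -0.27899712  0.22327052] [-0.50545062  0.50709957  0.49376525 -0.49352363] [ 1.04888937 -0.51133459 -2.66267869] [-0.03641114 -0.08182084 -0.03387073]
[[ 0.0253  0.0019 -0.9997]
 [ 0.9997 -0.0014  0.0253]
 [-0.0014 -1.     -0.0019]]
[515.5   2.7 -91.1]
```

View pics/w6.png

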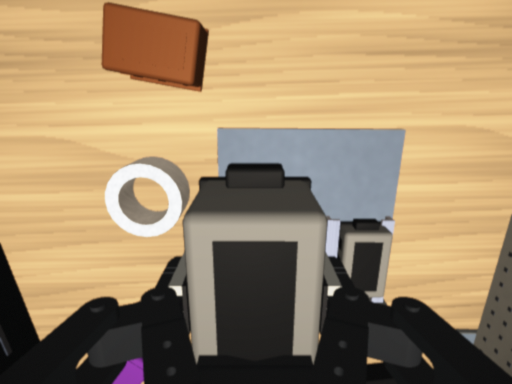

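Request:
carry_out(
  increments=[
    {"offset":[8,0,-2],"rot":[0,0,0],"jaw":1},
    {"offset":[26,0,-6],"rot":[0,0,0],"jaw":1},
    {"offset":[52,0,-13],"rot":[0,1,0],"jaw":1},
    {"offset":[84,0,-21],"rot":[0,2.5,0],"jaw":1},
    {"offset":[118,0,-29],"rot":[0,4,0],"jaw":1},
    {"offset":[152,0,-38],"rot":[0,5.5,0],"jaw":1},
    {"offset":[186,0,-46],"rot":[0,7,0],"jaw":1},
    {"offset":[220,0,-55],"rot":[0,8.5,0],"jaw":1},
  ],
)

```text
time: 8.05
tcp_pos: [0.5142, -0.0579, 0.2177]
tcp_rot: [0.543, -0.54, -0.453, 0.456]
contact_force: [0.1, 0.4, -4.8]
grip_width: 0.6
```

Request:
carry_out(
  increments=[
    {"offset":[34,0,-3],"rot":[0,1.5,0],"jaw":1},
    {"offset":[68,0,-6],"rot":[0,3,0],"jaw":1},
    {"offset":[102,0,-10],"rot":[0,4.5,0],"jaw":1},
    {"offset":[136,0,-13],"rot":[0,6,0],"jaw":1},
    {"offset":[170,0,-16],"rot":[0,7.5,0],"jaw":1},
    {"offset":[204,0,-19],"rot":[0,9,0],"jaw":1},
    {"offset":[236,0,-22],"rot":[0,9,0],"jaw":1},
    {"offset":[262,0,-25],"rot":[0,9,0],"jaw":1},
  ],
)

```text
time: 8.85
tcp_pos: [0.5837, 0.1965, 0.2169]
tcp_rot: [0.576, -0.574, -0.41, 0.414]
contact_force: [0.8, -0.2, -5.2]
grip_width: 0.604
```

Request:
carry_out(
  increments=[
    {"offset":[18,0,-1],"rot":[0,0,0],"jaw":1},
    {"offset":[26,0,-1],"rot":[0,0,0],"jaw":1},
    {"offset":[30,0,2],"rot":[0,0,0],"jaw":1},
    {"offset":[30,0,2],"rot":[0,0,0],"jaw":1},
    {"offset":[30,0,2],"rot":[0,0,0],"jaw":1},
  ],
)

```text
time: 9.35
tcp_pos: [0.5935, 0.2207, 0.2198]
tcp_rot: [-0.576, 0.576, 0.41, -0.411]
contact_force: [0.5, 0.3, -4.7]
grip_width: 0.603
```

```bash
cat > st.py <<'E'
from m import *
def st(t):
    s=manip.observe();q=s['tcp_rot'];M=R.from_quat([q[1],q[2],q[3],q[0]]).as_matrix();print(s['time'],s['tcp_pos'].round(4),M.round(4).tolist(),'yaw',np.degrees(np.arctan2(M[1,0],M[0,0])))
    print(((np.array(t)-s['tcp_pos'])@M*1000).round(1),s['contact_force'])
E
python3 - <<'E'
from st import *
st([.594,.2227,.2])
snap('wrist','w7');snap('scene','s7');snap('top','t7')
i=cv2.imread('pics/s7.png')[90:240,250:410];cv2.imwrite('pics/s7c.png',cv2.resize(i,None,fx=4,fy=4,interpolation=cv2.INTER_CUBIC))
E
```

```text
9.35 [0.5935 0.2207 0.2198] [[0.3265, -0.0014, -0.9452], [0.9452, -0.0018, 0.3265], [-0.0021, -1.0, 0.0007]] yaw 70.94259775250224
[ 2.  19.8  0.2] [ 0.45568132  0.31725968 -4.70160733]
```

View pics/s7c.png

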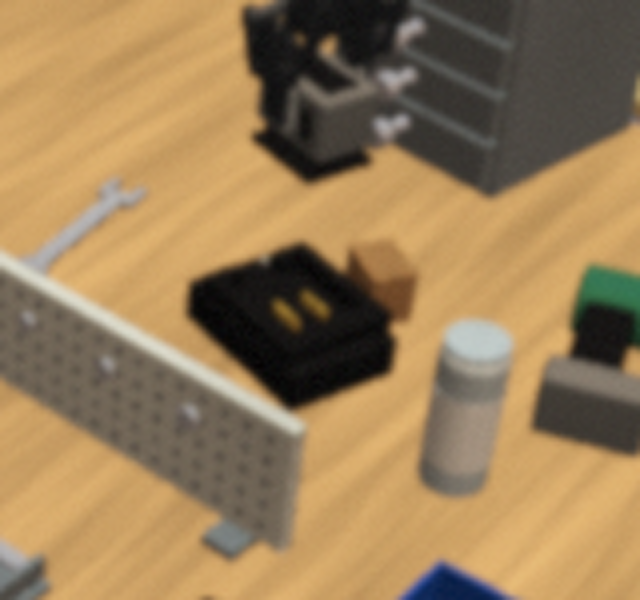

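View pics/w7.png

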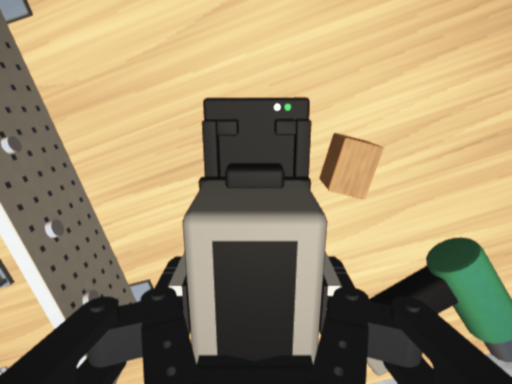

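```bash
python3 - <<'E'
from st import *
d=load('w7'); w=cloud(d); s=manip.observe();q=s['tcp_rot'];M=R.from_quat([q[1],q[2],q[3],q[0]]).as_matrix()
t=(w-s['tcp_pos'])@M*1000   # tool frame
for v in list(range(160,240,4))+[260,300,340]: print(v,t[v,[200,256,310]].round(0).tolist())
top=(t[...,1]<-25)&(t[...,1]>-45)&(np.abs(t[...,0])<35)&(np.abs(t[...,2])<60)
top[355:]=False
p=t[top]; print(len(p),'top x',np.percentile(p[:,0],[.5,50,99.5]),'y',np.median(p[:,1]),'z',np.percentile(p[:,2],[.5,99.5]))
A=np.c_[p[:,0],p[:,2],np.ones(len(p))];k=np.linalg.lstsq(A,p[:,1],rcond=None)[0];print('slope x,z',k)
# charger from this view, rim centre line
m=(w[...,2]>.045)&(w[...,2]<.065)&(w[...,1]>.15)&(w[...,1]<.3)&(w[...,0]<.6)
print('rim tool x range',np.percentile(t[m][:,0],[1,99]), 'z',np.percentile(t[m][:,2],[1,99]),np.median(w[m][:,2]))
E
```

```text
160 [[-62.0, 220.0, 10.0], [1.0, 181.0, 18.0], [62.0, 219.0, 11.0]]
164 [[-63.0, 220.0, 6.0], [0.0, 5.0, 49.0], [63.0, 220.0, 6.0]]
168 [[-63.0, 220.0, 1.0], [0.0, 0.0, 49.0], [63.0, 220.0, 1.0]]
172 [[-63.0, 222.0, -4.0], [0.0, -2.0, 47.0], [63.0, 220.0, -4.0]]
176 [[-63.0, 220.0, -8.0], [0.0, -2.0, 46.0], [64.0, 220.0, -8.0]]
180 [[-29.0, 27.0, 36.0], [0.0, -0.0, 43.0], [29.0, 26.0, 36.0]]
184 [[-29.0, 28.0, 34.0], [0.0, -2.0, 42.0], [29.0, 28.0, 34.0]]
188 [[-25.0, 2.0, 39.0], [0.0, -2.0, 40.0], [nan, nan, nan]]
192 [[-23.0, -7.0, 40.0], [0.0, -8.0, 40.0], [23.0, -6.0, 39.0]]
196 [[-22.0, -14.0, 40.0], [0.0, -14.0, 40.0], [22.0, -13.0, 40.0]]
200 [[-21.0, -18.0, 40.0], [0.0, -18.0, 40.0], [21.0, -18.0, 40.0]]
204 [[-20.0, -24.0, 40.0], [0.0, -23.0, 40.0], [21.0, -23.0, 40.0]]
208 [[-20.0, -28.0, 40.0], [0.0, -28.0, 40.0], [20.0, -27.0, 40.0]]
212 [[-19.0, -32.0, 40.0], [0.0, -31.0, 40.0], [19.0, -31.0, 39.0]]
216 [[-19.0, -32.0, 39.0], [0.0, -32.0, 38.0], [19.0, -33.0, 39.0]]
220 [[-19.0, -33.0, 37.0], [0.0, -32.0, 37.0], [19.0, -34.0, 38.0]]
224 [[-19.0, -34.0, 36.0], [0.0, -33.0, 36.0], [19.0, -33.0, 36.0]]
228 [[-19.0, -34.0, 35.0], [0.0, -33.0, 34.0], [19.0, -33.0, 34.0]]
232 [[-19.0, -33.0, 33.0], [0.0, -33.0, 33.0], [19.0, -33.0, 33.0]]
236 [[-19.0, -33.0, 31.0], [0.0, -33.0, 32.0], [19.0, -33.0, 31.0]]
260 [[-20.0, -34.0, 22.0], [0.0, -34.0, 22.0], [20.0, -34.0, 22.0]]
300 [[-21.0, -34.0, 6.0], [0.0, -34.0, 6.0], [21.0, -32.0, 4.0]]
340 [[-21.0, -34.0, -13.0], [0.0, -34.0, -13.0], [22.0, -34.0, -12.0]]
22001 top x [-32.87936924  -0.29983199  32.8607697 ] y -33.53512299332786 z [-19.54417112  40.1640264 ]
slope x,z [ 1.08818884e-03  2.52262459e-02 -3.38003378e+01]
rim tool x range [-49.11858947  51.51047089] z [ 7.13681964 58.92238636] 0.05635267414383491
```

```bash
python3 - <<'E'
from m import *
d=load('w1'); w=cloud(d)
B=np.array([592.85,222.99]);u=np.array([np.cos(np.radians(-19)),np.sin(np.radians(-19))]);n=np.array([-u[1],u[0]])
f=lambda a,b,h:ray(d,175+(a-1.5)/4,95+(b-1.5)/4,h)[:2]*1000-B
for nm,a,b,h in [('front shelf',248,54,.0385),('front rim outer',150,130,.056),('front rim inner',150,184,.056),('rear inner',255,485,.056),('rear outer',255,545,.056),('L out rear',83,500,.056),('R out rear',429,500,.056),('Lout front',60,140,.056),('Rout front',430,140,.056),('bladeL top',200,310,.048),('bladeL bot',204,420,.048),('bladeR bot',300,420,.048)]:
    p=f(a,b,h);print(nm,(p@u).round(1),(p@n).round(1))
q=(w[...,:2]*1000-B);X=q@u;Y=q@n;Z=w[...,2]
ok=(abs(Y)<15)
for lo in range(-100,90,3):
    m=ok&(X>=lo)&(X<lo+3)
    if m.any(): print(lo,np.round(np.nanmedian(Z[m])*1000),end='; ')
print()
ok=(abs(X)<15)
for lo in range(-60,60,2):
    m=ok&(Y>=lo)&(Y<lo+2)
    if m.any(): print(lo,np.round(np.nanmedian(Z[m])*1000),end='; ')
E
```

```text
front shelf -75.7 0.2
front rim outer -57.1 -25.0
front rim inner -43.0 -25.7
rear inner 43.0 0.6
rear outer 61.7 0.2
L out rear 47.4 -49.1
R out rear 47.8 50.7
Lout front -54.6 -48.9
Rout front -54.2 48.8
bladeL top -6.7 -14.3
bladeL bot 25.9 -14.2
bladeR bot 26.0 13.6
-100 1.0; -97 1.0; -94 1.0; -91 1.0; -88 1.0; -85 1.0; -82 0.0; -79 2.0; -76 38.0; -73 39.0; -70 39.0; -67 39.0; -64 39.0; -61 39.0; -58 39.0; -55 39.0; -52 39.0; -49 39.0; -46 38.0; -43 38.0; -40 39.0; -37 39.0; -34 39.0; -31 38.0; -28 336.0; -25 334.0; -22 333.0; -19 328.0; -16 39.0; -13 38.0; -10 39.0; -7 39.0; -4 39.0; -1 39.0; 2 39.0; 5 38.0; 8 39.0; 11 38.0; 14 39.0; 17 39.0; 20 39.0; 23 39.0; 26 38.0; 29 39.0; 32 38.0; 35 38.0; 38 38.0; 41 49.0; 44 56.0; 47 57.0; 50 56.0; 53 56.0; 56 57.0; 59 56.0; 68 38.0; 71 37.0; 86 1.0; 89 0.0; 
-52 56.0; -50 57.0; -48 322.0; -46 322.0; -44 321.0; -42 321.0; -40 320.0; -38 319.0; -36 319.0; -34 318.0; -32 317.0; -30 39.0; -28 39.0; -26 40.0; -24 287.0; -22 38.0; -20 38.0; -18 38.0; -16 47.0; -14 45.0; -12 39.0; -10 38.0; -8 38.0; -6 38.0; -4 38.0; -2 38.0; 0 38.0; 2 38.0; 4 38.0; 6 39.0; 8 39.0; 10 39.0; 12 47.0; 14 47.0; 16 39.0; 18 38.0; 20 39.0; 22 38.0; 24 38.0; 26 39.0; 28 38.0; 30 38.0; 32 38.0; 34 38.0; 36 51.0; 38 56.0; 40 57.0; 42 56.0; 44 57.0; 46 56.0; 48 56.0; 50 56.0; 54 1.0; 56 1.0; 58 1.0;
```

Request:
carry_out(
  increments=[
    {"offset":[1.5,8,1.5],"rot":[0,0,0],"jaw":1},
    {"offset":[1.5,25,1.5],"rot":[0,0,0],"jaw":1},
    {"offset":[1.5,45,1.5],"rot":[0,0,0],"jaw":1},
    {"offset":[1.5,65,1.5],"rot":[0,0,0],"jaw":1},
    {"offset":[1.5,82,1.5],"rot":[0,0,0],"jaw":1},
    {"offset":[1.5,94,1.5],"rot":[0,0,0],"jaw":1},
    {"offset":[1.5,100,1.5],"rot":[0,0,0],"jaw":1},
    {"offset":[1.5,100,1.5],"rot":[0,0,0],"jaw":1},
  ],
)

```text
time: 10.3
tcp_pos: [0.5927, 0.2241, 0.1194]
tcp_rot: [0.576, -0.575, -0.41, 0.411]
contact_force: [0.4, 0.2, -5.3]
grip_width: 0.601
```

```bash
python3 - <<'E'
from st import *
st([.5926,.2228,.1015])
snap('wrist','w8');snap('scene','s8')
i=cv2.imread('pics/s8.png')[110:230,270:400];cv2.imwrite('pics/s8c.png',cv2.resize(i,None,fx=5,fy=5,interpolation=cv2.INTER_CUBIC))
E
```

```text
10.3 [0.5927 0.2241 0.1194] [[0.3252, -0.0016, -0.9456], [0.9456, -0.0006, 0.3252], [-0.0011, -1.0, 0.0013]] yaw 71.02267734736488
[-1.2 17.9 -0.4] [ 0.43642793  0.16356852 -5.3405746 ]
```

View pics/w8.png

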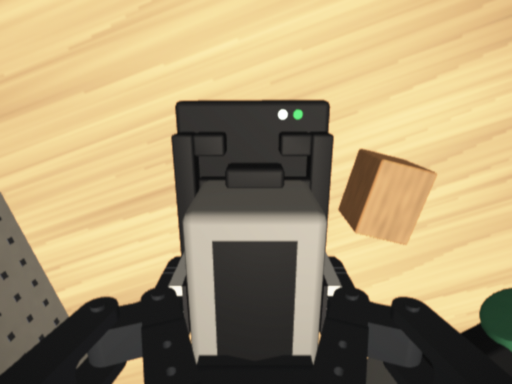

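View pics/s8c.png

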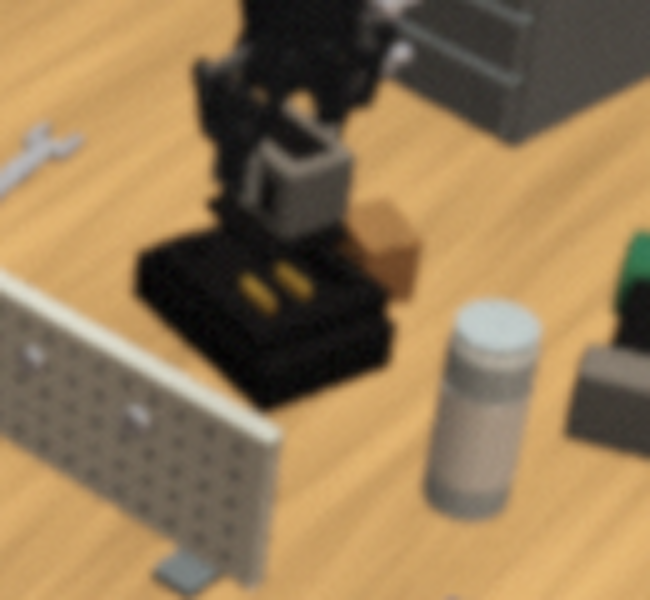

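Request:
carry_out(
  increments=[
    {"offset":[-0.5,5,0],"rot":[0,0,0],"jaw":1},
    {"offset":[-1,10,0],"rot":[0,0,0],"jaw":1},
    {"offset":[-1,15,0],"rot":[0,0,0],"jaw":1},
    {"offset":[-1,18,0],"rot":[0,0,0],"jaw":1},
    {"offset":[-1,18,0],"rot":[0,0,0],"jaw":1},
    {"offset":[-1,18,0],"rot":[0,0,0],"jaw":1},
    {"offset":[-1,18,0],"rot":[0,0,0],"jaw":1},
  ],
)

```text
time: 11.1
tcp_pos: [0.593, 0.2234, 0.1025]
tcp_rot: [-0.576, 0.576, 0.411, -0.411]
contact_force: [0.3, 0.6, -5.6]
grip_width: 0.602
```

```bash
python3 - <<'E'
from st import *
st([.5926,.2228,.1015])
snap('wrist','w9');snap('scene','s9')
s=manip.observe(); st([.5926,.2228,.1015])
i=cv2.imread('pics/s9.png')[110:230,270:400];cv2.imwrite('pics/s9c.png',cv2.resize(i,None,fx=5,fy=5,interpolation=cv2.INTER_CUBIC))
d=load('w9');w=cloud(d);q=s['tcp_rot'];M=R.from_quat([q[1],q[2],q[3],q[0]]).as_matrix()
t=(w-s['tcp_pos'])@M*1000
m=(w[...,2]>.051)&(w[...,2]<.062)&(abs(t[...,0])<60)&(t[...,2]<70)&(t[...,2]>35)
print('rim x',np.percentile(t[m][:,0],[1,99]),'z',np.percentile(t[m][:,2],[1,99]),'level',np.median(w[m][:,2]))
top=(t[...,1]<-25)&(t[...,1]>-45)&(np.abs(t[...,0])<35)&(np.abs(t[...,2])<60);top[355:]=False
print('top world z',np.median(w[top][:,2]),'front z',np.percentile(t[top][:,2],99.5))
E
```

```text
11.1 [0.593  0.2234 0.1025] [[0.3251, 0.0005, -0.9457], [0.9457, 0.0002, 0.3251], [0.0004, -1.0, -0.0004]] yaw 71.02936941235771
[-0.7  1.   0.2] [ 0.31352643  0.55388946 -5.60882258]
11.2 [0.5929 0.2234 0.1025] [[0.3251, 0.0004, -0.9457], [0.9457, 0.0002, 0.3251], [0.0003, -1.0, -0.0004]] yaw 71.0313711015627
[-0.7  1.   0.1] [-0.79100443  0.21202765 -4.92868627]
rim x [-50.7870079   49.14014506] z [35.40003866 56.69786667] level 0.056439092184100745
top world z 0.13664195589843692 front z 39.73873383081535
```

View pics/w9.png

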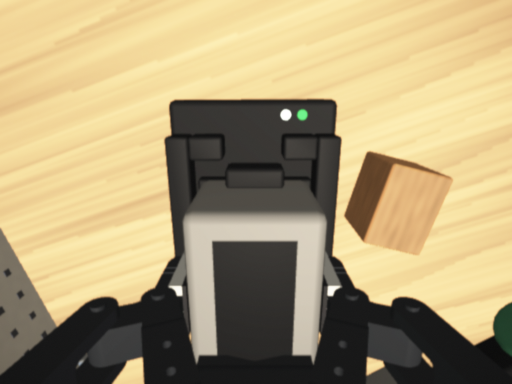

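View pics/s9c.png

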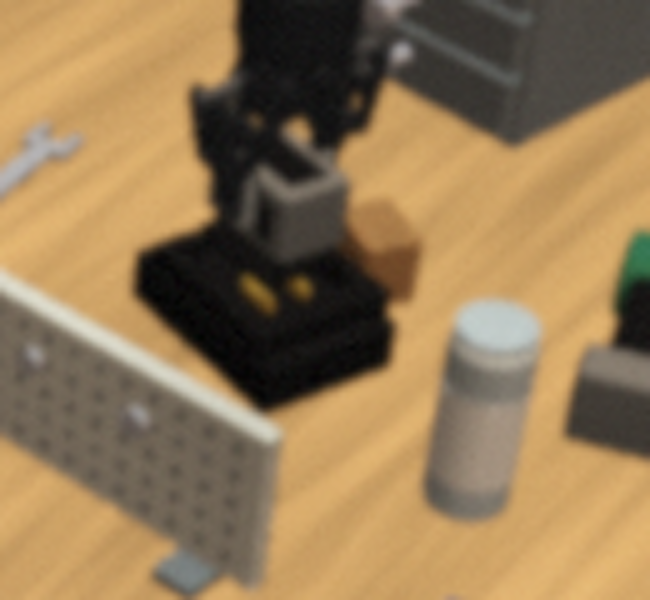

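Request:
carry_out(
  increments=[
    {"offset":[-0.8,1.5,0],"rot":[0,0,0],"jaw":1},
    {"offset":[-0.8,1.5,0],"rot":[0,0,0],"jaw":1},
    {"offset":[-0.8,1.5,0],"rot":[0,0,0],"jaw":1},
    {"offset":[-0.8,1.5,0],"rot":[0,0,0],"jaw":1},
    {"offset":[-0.8,1.5,0],"rot":[0,0,0],"jaw":1},
    {"offset":[-0.8,1.5,0],"rot":[0,0,0],"jaw":1},
  ],
)

```text
time: 11.8
tcp_pos: [0.5925, 0.2226, 0.1008]
tcp_rot: [-0.576, 0.576, 0.411, -0.411]
contact_force: [-0.2, 0.3, -4.7]
grip_width: 0.601
```

```bash
python3 - <<'E'
from st import *
st([.5926,.2228,.1015]); s=manip.observe(); print(s['grip_width'],abs(s['joint_velocities']).max())
print(manip.hand_in())
E
```

```text
11.8 [0.5925 0.2226 0.1008] [[0.325, 0.0, -0.9457], [0.9457, 0.0, 0.325], [0.0, -1.0, -0.0]] yaw 71.03260634903984
[ 0.2 -0.7 -0. ] [-0.2350863   0.28551853 -4.70633018]
0.6011397033935957 0.0012992838583053186
the job is handed in; nothing more can be done
None
```

The taller pack is held level about 10 mm above the charger bay's rim, centred on the bay, with the latch nose over the notch. I handed the job in at 11.8 s of the 48 s allowed. `hand_in` gives no verdict, so the result below rests on my own checks.

I gripped the pack across its 52 mm sides and slid it about 108 mm towards the open front. I then lifted it and carried it over the divider with its underside about 60 mm above the top edge.

| Last check | Result |
|---|---|
| Centring on the bay | within about 1–2 mm, measured from rim edges and pack front |
| Turn relative to the bay | about 0.03° by tool yaw against the measured bay yaw of −19°, which I know to about 0.3° |
| Tilt | tool vertical |
| Grip | opening steady at 0.60, carried load about 5 N, arm still |
| Contact | wrist force showed only the pack's weight when I checked it; no contact seen with the charger or divider |
| Other goods | wrench, carton and can looked unmoved from the charger views; slim pack looked still in its channel just after the lift; I took no last picture of it or the other goods |

- **Bay middle:** the measurements disagreed by up to about 2.5 mm. The depth outline of the charger gave x = 590.3 mm and the inner rim edges gave 592.8 mm. I used about 592.5 mm.
- **Last move:** after the final picture I moved the pack 1.5 mm down and 0.8 mm sideways. I confirmed that from the arm's state only, not with another picture.

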